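Load a test coupon under the spring clip of its holder

TASK

Load the blue test coupon into its holder using the fingertips only: press the yellow tail of the spring clip fully down with one fingertip and, while it stays down, push the coupon along its channel with the other fingertip, under the raised jaw and right up against the black stop. Keep the clip held open until the coupon is against the stop, pause there a moment, then let the clip close on it and move away. Only push the coupon, never lift it, and leave the bottle, the red chuck and the tweezers where they are.

Things in the scene. Friction and masses are not known exactly. Their poses are not given: they have to be found in the camera images.
- holder: Aluminium coupon holder fixed to the bench; place and yaw vary. Plate 10 mm thick, x -104 to +42, y -82 to +32 mm in its frame. Origin at bench level on the channel's centre line; x = push direction (away from robot), y left, z up. Channel along x: floor at z = 10 mm; steel rails to z = 16 mm, 43 mm apart (y = +-21.5), x -99 to +37 mm. Nothing on it is above 45 mm.
- seat (a point): Point fixed on the channel floor at x = +3, y = 0, z = 10 mm of the holder's frame: where the coupon's origin lies when the coupon is against the black stop (face at x = +28 mm, 40 mm wide, top at z = 18 mm).
- clip (a joint): Hinge of the spring clip, rad: 0 = shut, 0.42 = tail fully down (hard stop), 0.19 when clamped on the coupon; from 0.27 the coupon passes freely. Hinge pin along the holder's x at y = -32, z = 20 mm (sleeve and lugs 11 mm thick). The spring pushes the tail up: about 3 N at mid-tail to start it, 9 N to hold it fully down. A fingertip may slide along the tail while pressing.
- clip_pad (a point): Point on top of the yellow tail plate, 25 mm right (-y) of the pin, at x = -45 mm of the holder; moves with the clip. The tail spans x -96 to 0, y -33 to -76 mm. Shut, it slopes up outward (this point about 25 mm, outer edge about 34 mm above the bench); fully down it is level, its top 15 mm above the bench, lower than the coupon's top.
- clip_jaw (a point): Underside of the jaw's rubber foot, at x = 6, y = 0 mm of the holder; moves with the clip. The steel jaw crosses from the pin over the channel, x 0 to 12 mm, its foot y -4 to +4 mm. 16 mm above the bench when shut (it blocks the coupon, whose top is at 22 mm), about 29 mm when fully open.
- coupon: Blue plastic carrier with a steel plate inlaid on top, 50 (x) x 40 (y) x 12 mm, about 80 g, loose in the channel in front of the jaw, x along the holder's x. Origin at the centre of its underside; the rear edge to be pushed is at its x = -25 mm, 10 to 22 mm above the bench. Starts with its origin 29 to 43 mm behind the holder's origin: the push is 32 to 46 mm.
- amber_bottle: Amber glass bottle, 33 mm in diameter, 79 mm high, bystander; origin at the centre of its underside.
- red_chuck: Red capping chuck, 43 mm in diameter, 31 mm high, bystander; origin at the centre of its underside.
- tweezers: Steel tweezers lying flat, 128 x 14 x 10 mm, long along their y, bystander; origin at the centre of the underside.
There are look-alikes about, which are no part of the job. What is meant by the coupon is not turquoise, and is the smaller of those in its own colour.

How it is judged:
By the outcome, as a careful person would: the job done as asked, in the order asked, and still so for the second after the job is handed in, with the robot touching nothing.
It also fails if it takes over 45 s, if anything falls off the work surface, if the arm or the gripper's body presses on something with over 40 N, if the wrist force passes 120 N, or if a joint passes its speed limit or range.

ROBOT

A 6-joint arm with a two-finger parallel gripper is mounted at the origin on a cart in front of the work surface, level with it; the furniture and walls round the work are solid. World frame = base frame: x ahead of the robot, y to its left, z up, the work surface at z = 0. Lengths are in mm, angles in rad, forces in N, time in s.
With the tool pointing down it reaches from about 300 to 775 mm from the base axis. Payload 14.6 kg.
Tool frame: the origin (TCP) lies on the mounting face of the last link; the fingertips stand 199 mm ahead of it and the grasp point (between the pads) lies 180 mm ahead of it; z points along the fingers, y is the line along which they close (so a half turn about z gives the same grasp; the last joint's range is limited). The gripper opens to 94 mm and grips with 3 to 60 N. Pads are 16 mm wide; open, the fingers measure 119 mm over their backs; the gripper's body (75 mm by 177 mm) begins 78 mm behind the grasp point.
Start: joints at [1.261, 0.3, 1.521, -0, 1.321, -0.067], TCP at [132.23, 533.86, 404.646] pointing down, gripper open.
Joint ranges: [-3.03, 3.03], [-0.79, 2.21], [0.23, 2.52], [-1.04, 4.18], [0, 3.07], [-2.55, 2.55]. Speed limits (rad/s): [2.22, 2.22, 2.57, 3.14, 3.14, 3.14].

INTERFACE

Orientations are given as [roll, pitch, yaw] about the fixed x, y, z axes, in that order (R = Rz(yaw) Ry(pitch) Rx(roll)).
In Python, from cell import manip gives the robot as it stands. The module is installed in compiled form; this text tells all that it offers.
- The arm moves only by the shell command python3 -m creep 'ROWS' [FORCE]. ROWS is a JSON object of lists of equal length, an entry for each row: "slide": the shift along the world's x, y, z in cm, a list of three; "turn": the turn about the world's z in rad; "claw": the opening, from 0 (shut) to 1 (fully open). A call has 1 to 8 rows; each row shifts and turns the commanded pose from where the row before left it; what a row does not reach is not made up. A row lasts 1/8 s, in which the tool goes at most 62.5 mm and 10.7 degrees, less where a joint would pass 70% of its speed; a pose out of reach is approached as far as the arm can. A call with a gripper value outside its range is refused whole. The fingers move at their own pace and stop on an object; FORCE is the grip in N (left out, the last holds). Time passes only in rows, so rows that do not move let the fingers close. It gives the time, the measured TCP pose, the force, the opening and the grip force at its end, in the units of the state.
- manip.read_state(): the state, without advancing time (a new reading comes with each control period).
- manip.camera(name): name is "scene" or "side" or "wrist"; returns (picture, depth): 480x640x3 uint8, red, green, blue; 480x640 float32, mm along the optical axis (not along the pixel's ray), 0 where there is no reading.
- manip.calibration(name): a dict with "intrinsics" (3x3 intrinsics, pixels), "pose" (4x4, takes a point from camera to world coordinates). Camera axes: x right, y up, looking along -z (the intrinsics and any distortion apply to the point x, -y, -z); pixel columns grow to the right and rows downward; lengths in mm; the calibration is good to about 2 mm. A picture is of the moment at which its call begins: read the wrist's pose just before it. calibration takes no time and is no camera call; for the wrist camera it gives the pose at the moment of the call.
- manip.sign_off(): hands the job in; it is judged then, once.
Trained networks look in the newest picture that a camera, given by its name, has taken for a name from the list of things; names that differ only in an ending like _2 or _b are one class to them, and where a whole thing is asked for, a point or a joint stands for the part that bears it (a point fixed in the world has none). Each returns a list of dicts, best first, with "score" (0 to 1); they miss things now and then, are a little off and sometimes report something else, mostly with a low value. They report only what shows in the picture. A call takes as long as a camera call. They do not tell look-alikes from the thing itself.
- manip.cut_out(query, camera): "mask" (480x640 bool, what is visible of it) and "position" ([column, row] in pixels, amid what is visible of it).
The state is a dict: "clock": time; "joints": joint angles; "qd": joint speeds; "effort": joint torques, N m; "eef_pos": TCP position; "eef_rot": TCP orientation; "wrist_force": force on the tool from outside, world axes, zero at the start; "moment": the same for the moment, N m; "finger_gap": finger opening in mm; "finger_force": force on a finger pad.
Only numpy, scipy, OpenCV 4.12 (cv2) and the standard library are available. Lean on these libraries where they do the work, as an engineer would, in place of code of your own. Each camera call takes 0.05 s, during which the arm holds its last target. There are 200 camera calls.

## Working session

There is one attempt and no reset: what is moved stays moved. The work goes in short steps, Python scripts to look and compute and a shell command to move; the robot and the scene stay as the last step left them, time stands still between calls to the robot, and variables do not carry over. Pictures are saved under pics/ and viewed, at most 10 in all, crops included, and the job is handed in when it is done.

```bash
mkdir -p pics
cat > h.py <<'E'
import numpy as np,cv2
from cell import manip
def pts(name,depth,mask=None):
    c=manip.calibration(name);K=np.array(c["intrinsics"]);P=np.array(c["pose"])
    v,u=np.nonzero((depth>0)&(mask if mask is not None else True))
    d=depth[v,u];x=(u-K[0,2])/K[0,0]*d;y=(v-K[1,2])/K[1,1]*d
    return np.c_[x,-y,-d,np.ones(len(d))]@P.T[:,:3],u,v
E
python3 - <<'E'
from h import *
ims=[]
for n in("scene","side"):
    p,d=manip.camera(n);ims.append(p);np.savez(f"{n}.npz",p=p,d=d)
    for q in("coupon","holder","clip","amber_bottle","red_chuck","tweezers"):
        for r in manip.cut_out(q,n)[:4]:
            X,u,v=pts(n,d,r["mask"])
            print(n,q,round(r["score"],2),np.round(r["position"]),len(X),np.round(np.median(X,0)) if len(X) else 0)
    cv2.imwrite(f"pics/{n}.png",p[...,::-1])
c=manip.calibration("scene");print(c.keys(),c)
print(manip.read_state())
E
```

```text
scene coupon 0.96 [497. 294.] 674 [ 778. -356.   17.]
scene coupon 0.81 [167. 238.] 445 [421. 309.  19.]
scene coupon 0.68 [328. 312.] 389 [ 501. -155.   21.]
scene holder 0.82 [344. 322.] 2449 [ 499. -196.   11.]
scene clip 0.57 [343. 319.] 749 [ 504. -196.   25.]
scene amber_bottle 0.88 [358. 268.] 457 [ 628. -122.   41.]
scene red_chuck 0.95 [293. 298.] 390 [483. -75.  23.]
scene tweezers 0.68 [402. 305.] 368 [ 631. -232.    5.]
scene tweezers 0.6 [294. 298.] 382 [481. -74.  23.]
side coupon 0.6 [261. 286.] 257 [ 509. -154.   22.]
side coupon 0.56 [416. 360.] 1375 [ 785. -361.   17.]
side holder 0.66 [264. 302.] 2381 [ 526. -200.   10.]
side clip 0.94 [260. 299.] 524 [ 515. -191.   24.]
side amber_bottle 0.91 [328. 274.] 551 [ 637. -127.   40.]
side red_chuck 0.73 [258. 294.] 593 [ 519. -190.   24.]
side red_chuck 0.71 [256. 270.] 378 [493. -80.  21.]
side tweezers 0.75 [321. 319.] 263 [ 636. -232.    3.]
dict_keys(['intrinsics', 'pose']) {'intrinsics': array([[590.16717847,   0.        , 326.82506414],
       [  0.        , 590.16717847, 244.84561274],
       [  0.        ,   0. 
[... 378 characters left out ...]
clock': 0.7, 'joints': array([ 1.26138572e+00,  2.99856366e-01,  1.52097707e+00,  3.49896644e-05,
        1.32072657e+00, -6.66450436e-02]), 'qd': array([-2.29675007e-03,  1.06885307e-03, -3.73605879e-05,  1.86331409e-03,
       -1.09860874e-03,  1.10387492e-03]), 'effort': array([ 1.11022913e-03, -5.31554496e+01, -3.52891481e+01,  7.09413621e-02,
        2.11462809e-02,  5.50674088e-05]), 'eef_pos': array([132.2339825 , 533.85381911, 404.67923463]), 'eef_rot': array([ 3.14155783e+00, -3.16527073e-05,  2.89881844e+00]), 'wrist_force': array([ 0.26874936, -0.4556413 ,  0.21096166]), 'moment': array([-0.02005582,  0.03386711,  0.00630387]), 'finger_force': 0.0, 'finger_gap': 93.94035683363201}
```

View pics/scene.png

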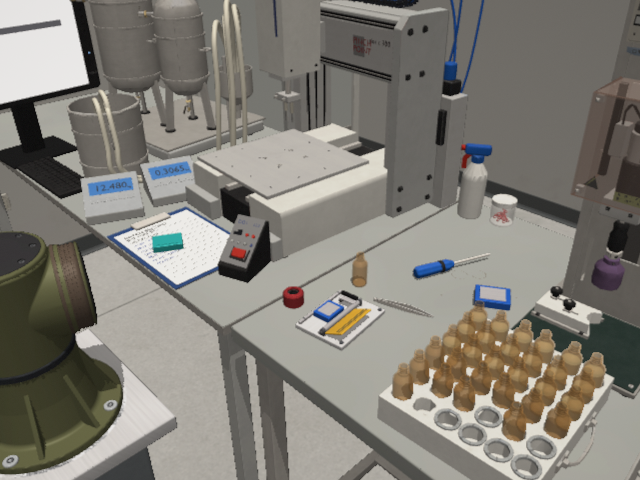

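View pics/side.png

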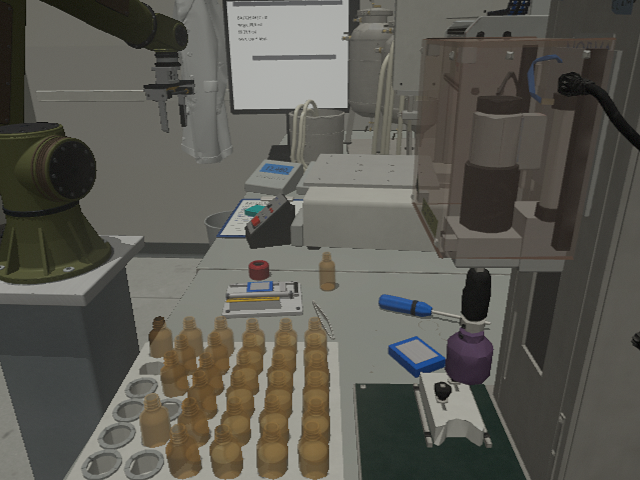

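The candidates for the coupon are the turquoise block on the clipboard at scene (167,242), the large blue block at (492,296), and the small blue block at (328,311). The small one fits: it is blue, smaller than the other blue one, and sits in the holder's channel. I'll confirm it in a crop and get a coarse pose.

Run:
```python
from h import *
for n in("scene","side"):
    f=np.load(n+".npz");p,d=f["p"],f["d"]
    X,u,v=pts(n,d)
    s=(abs(X[:,0]-515)<130)&(abs(X[:,1]+190)<130)
    hsv=cv2.cvtColor(p,cv2.COLOR_RGB2HSV)[v,u]
    def col(m,nm):
        r=cv2.minAreaRect(X[s&m][:,:2].astype(np.float32));print(n,nm,m[s].sum(),np.round(r[0],1),np.round(r[1],1),round(r[2],1),'z',np.round(np.percentile(X[s&m][:,2],[10,50,90]),1))
    blue=(hsv[:,0]>100)&(hsv[:,0]<130)&(hsv[:,1]>120)&(hsv[:,2]>60)
    yel=(hsv[:,0]>15)&(hsv[:,0]<32)&(hsv[:,1]>150)
    col(blue,"blue");col(yel,"yellow")
    pl=(X[:,2]>7)&(X[:,2]<12.5)&(hsv[:,1]<60);col(pl,"plate")
p=np.load("scene.npz")["p"]
cv2.imwrite("pics/crop.png",cv2.resize(p[280:360,280:400],None,fx=6,fy=6,interpolation=cv2.INTER_CUBIC)[...,::-1])
```

```text
scene blue 201 [ 506.2 -152.8] [51.  41.1] 5.9 z [13.7 20.2 22.9]
scene yellow 458 [ 504.1 -209. ] [99.5 41.1] 7.5 z [18.6 26.7 32.9]
scene plate 1240 [ 542.1 -183.2] [141.4 222.4] 81.0 z [ 8.   9.8 11.6]
side blue 89 [ 508.7 -153.2] [48.8 43.3] 9.0 z [20.  21.3 22.5]
side yellow 123 [ 507.5 -211.3] [91.6 39.2] 6.6 z [19.6 31.8 33.2]
side plate 1410 [ 545.1 -172.7] [165.2 217.7] 81.9 z [ 8.2  9.5 10.7]
```

View pics/crop.png

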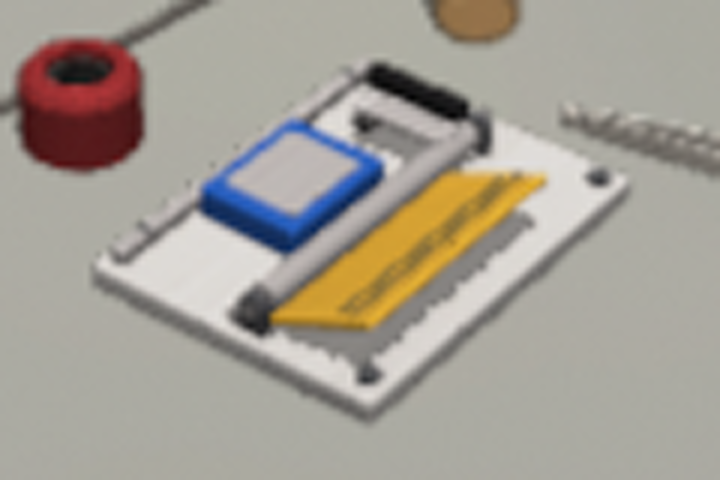

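The crop confirms it: the small blue coupon lies in the channel, with the yellow tail to its right and the black stop ahead. Holder yaw is about 0.125 and its origin about (546,-150). I'm moving above it now.

```bash
python3 -m creep '{"slide":[[2.2,-4.5,0],[2.2,-4.5,0],[2.2,-4.5,0],[2.2,-4.5,0],[2.2,-4.5,0],[2.2,-4.5,0],[2.2,-4.5,0],[2.2,-4.5,0]],"turn":[-0.173,-0.173,-0.173,-0.173,-0.173,-0.173,-0.173,-0.173],"claw":[0.48,0.48,0.48,0.48,0.48,0.48,0.48,0.48]}' 20
python3 -m creep '{"slide":[[2.2,-4.5,0],[2.2,-4.5,0],[2.2,-4.5,0],[2.2,-4.5,0],[2.2,-4.5,0],[2.2,-4.5,0],[2.2,-4.5,0],[2.0,-4.0,0]],"turn":[-0.173,-0.173,-0.173,-0.173,-0.173,-0.173,-0.173,-0.173],"claw":[0.48,0.48,0.48,0.48,0.48,0.48,0.48,0.48]}'
cat > look.py <<'E'
from h import *
import sys
s=manip.read_state();print(s["clock"],s["eef_pos"].round(1),s["eef_rot"].round(4),s["finger_gap"])
C=manip.calibration("wrist");p,d=manip.camera("wrist");np.savez("wrist.npz",p=p,d=d)
print(np.array(C["pose"]).round(2).tolist())
cv2.imwrite(f"pics/{sys.argv[1]}.png",p[...,::-1])
X,u,v=pts("wrist",d)
s=(abs(X[:,0]-515)<130)&(abs(X[:,1]+190)<130)
hsv=cv2.cvtColor(p,cv2.COLOR_RGB2HSV)[v,u]
def col(m,nm):
    m=s&m
    if m.sum()<20:return print(nm,m.sum())
    r=cv2.minAreaRect(X[m][:,:2].astype(np.float32));print(nm,m.sum(),np.round(r[0],1),np.round(r[1],1),round(r[2],1),'z',np.round(np.percentile(X[m][:,2],[2,50,98]),1), 'px',u[m].min(),u[m].max(),v[m].min(),v[m].max())
blue=(hsv[:,0]>100)&(hsv[:,0]<130)&(hsv[:,1]>120)&(hsv[:,2]>60)
yel=(hsv[:,0]>15)&(hsv[:,0]<32)&(hsv[:,1]>150)
col(blue,"blue");col(blue&(X[:,2]>19),"bluetop");col(yel,"yellow")
col((X[:,2]>16)&(X[:,2]<25)&(hsv[:,2]<60)&(hsv[:,1]<100),"black")
E
python3 look.py w1
```

```text
clock: 1.7
eef_pos: [308.5, 172.3, 404.9]
eef_rot: [3.141, -0.0, 1.509]
wrist_force: [0.2, 0.6, -0.0]
finger_gap: 45.5
finger_force: 0.0
clock: 2.7
eef_pos: [482.7, -182.9, 404.6]
eef_rot: [3.142, -0.0, 0.125]
wrist_force: [-0.1, 0.9, 0.1]
finger_gap: 45.5
finger_force: 0.0
2.7 [ 482.7 -182.9  404.6] [ 3.1415e+00 -2.0000e-04  1.2450e-01] 45.533264709750036
[[0.12, 0.96, 0.24, 550.71], [-0.99, 0.12, 0.03, -174.72], [-0.0, -0.24, 0.97, 384.94], [0.0, 0.0, 0.0, 1.0]]
blue 1130 [ 507.7 -155.2] [48.9 39.6] 6.6 z [19.4 21.7 23.2] px 262 308 150 207
bluetop 1108 [ 507.7 -155.2] [48.9 39.6] 6.6 z [20.  21.8 23.3] px 262 308 150 207
yellow 14937 [ 547.7 -182.8] [198.6  84.4] 16.8 z [ 18.3 323.8 331.6] px 119 614 0 472
black 503 [ 526.2 -140.4] [142.8 119.2] 77.1 z [16.3 18.  24.6] px 172 326 90 244
```

View pics/w1.png

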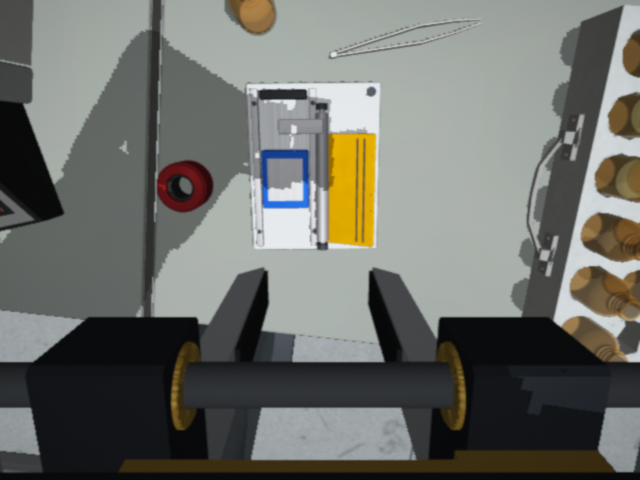

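The wrist view shows the holder well: coupon at (285,179), tail at (353,190), stop at (282,94), and the fingers in the foreground. I'll refine the holder frame from this picture.

Run:
```python
from h import *
f=np.load("wrist.npz");p,d=f["p"],f["d"]
X,u,v=pts("wrist",d);hsv=cv2.cvtColor(p,cv2.COLOR_RGB2HSV)[v,u]
def rect(m,nm):
    r=cv2.minAreaRect(X[m][:,:2].astype(np.float32));print(nm,m.sum(),np.round(r[0],1),np.round(r[1],1),round(r[2],1),np.round(np.median(X[m][:,2]),1));return r
near=(u>235)&(u<390)&(v>75)&(v<255)&(X[:,2]<60)
yel=near&(hsv[:,0]>15)&(hsv[:,0]<32)&(hsv[:,1]>150);rect(yel,"yel")
rect(near&(v<102)&(u>255)&(u<310)&(hsv[:,2]<50)&(X[:,2]>13),"stop")
pl=near&(X[:,2]>6);rect(pl,"plate+all")
a=np.radians(7);c,s=np.cos(a),np.sin(a)
# edge-wise plate yaw: boundaries of z>5
Q=X[pl][:,:2]
x=Q@[c,s];y=Q@[-s,c]
def edge(t,w,sgn):
    b=np.arange(np.percentile(t,8),np.percentile(t,92),6);e=[]
    for k in b:
        m=abs(t-k)<3;e.append((k,np.sort(sgn*w[m])[-3:].mean()*sgn))
    e=np.array(e);k=np.polyfit(e[:,0],e[:,1],1);k2=e[abs(e[:,1]-np.polyval(k,e[:,0]))<2.5];k=np.polyfit(k2[:,0],k2[:,1],1)
    return k,np.polyval(k,np.median(t))
for nm,t,w,sg in(("left",x,y,1),("right",x,y,-1),("far",y,x,1),("near",y,x,-1)):
    k,m=edge(t,w,sg);print(nm,"dyaw deg",np.degrees(k[0]).round(2),"at",m.round(1))
print("in 7deg frame: coupon",np.array([507.7,-155.2])@[c,s],np.array([507.7,-155.2])@[-s,c])
```

```text
yel 4890 [ 504.6 -212.3] [94.4 38.1] 6.8 25.8
stop 357 [ 576.9 -146.5] [ 6.5 37.4] 6.6 17.8
plate+all 21416 [ 517.3 -178.5] [146.3 114.2] 7.0 16.8
left dyaw deg -0.0 at -183.7
right dyaw deg -0.06 at -296.9
far dyaw deg -0.22 at 564.4
near dyaw deg 0.15 at 419.6
in 7deg frame: coupon 485.0015590918203 -215.91622838152654
```

```bash
python3 -m creep '{"slide":[[-0.62,-0.25,-2],[-0.61,-0.25,-4],[0,0,-4],[0,0,-4],[0,0,-2.6],[0,0,0],[0,0,0]],"turn":[-0.002,0,0,0,0,0,0],"claw":[0.48,0.48,0.48,0.48,0.48,0.48,0.48]}'
python3 look.py w2
```

```text
clock: 3.62
eef_pos: [470.3, -186.2, 239.8]
eef_rot: [3.141, -0.001, 0.129]
wrist_force: [-0.0, -0.9, 1.0]
finger_gap: 45.1
finger_force: 0.0
3.625 [ 470.3 -186.2  239.8] [ 3.1408e+00 -1.2000e-03  1.2890e-01] 45.148740479162335
[[0.13, 0.96, 0.24, 538.23], [-0.99, 0.12, 0.03, -177.78], [0.0, -0.24, 0.97, 220.18], [0.0, 0.0, 0.0, 1.0]]
blue 3830 [ 505.4 -151.7] [50.5 39.8] 7.4 z [20.5 22.4 23.7] px 209 297 139 243
bluetop 3780 [ 505.9 -151.5] [49.4 39.9] 7.3 z [20.9 22.4 23.7] px 209 296 139 243
yellow 24509 [ 502.9 -192.1] [97.5 77.6] 2.5 z [ 18.1  32.1 166.9] px 119 613 108 472
black 1891 [ 508.3 -121.9] [134.8 129.9] 7.5 z [16.6 18.4 24. ] px 56 330 25 313
```

View pics/w2.png

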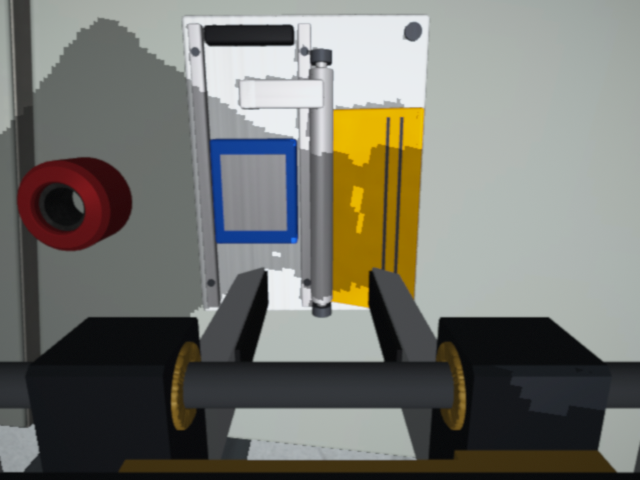

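```bash
python3 -m creep '{"slide":[[0,0,-0.8],[0,0,-0.8],[0,0,-0.5],[0,0,-0.4],[0,0,0],[0,0,0]],"turn":[0,0,0,0,0,0],"claw":[0.48,0.48,0.48,0.48,0.48,0.48]}'; python3 -c "
from cell import manip
for i in range(1):
  s=manip.read_state();print(s['wrist_force'],s['eef_pos'],s['moment'],s['joints'])"
```

```text
clock: 4.42
eef_pos: [470.1, -186.1, 214.1]
eef_rot: [3.141, -0.001, 0.129]
wrist_force: [-1.8, 2.2, 10.2]
finger_gap: 44.7
finger_force: 5.2
[-1.75058103  2.24566954 10.15507758] [ 470.11163941 -186.10391314  214.07710597] [ 0.17744722  0.55523221 -0.0417396 ] [-4.49412863e-01  4.53332059e-01  1.80949167e+00  1.73806596e-04
  8.78197374e-01  9.92402709e-01]
```

```bash
python3 -m creep '{"slide":[[0,0,-0.1],[0,0,0],[0,0,0]],"turn":[0,0,0],"claw":[0.48,0.48,0.48]}'; python3 look.py w3
```

```text
clock: 4.8
eef_pos: [470.2, -186.1, 213.6]
eef_rot: [3.141, -0.001, 0.129]
wrist_force: [-5.0, 4.2, 17.6]
finger_gap: 45.4
finger_force: 9.3
4.8 [ 470.2 -186.1  213.6] [ 3.1411e+00 -9.0000e-04  1.2880e-01] 45.421655966046444
[[0.13, 0.96, 0.24, 538.14], [-0.99, 0.12, 0.03, -177.66], [0.0, -0.24, 0.97, 194.02], [0.0, 0.0, 0.0, 1.0]]
blue 5076 [ 505.7 -151.5] [49.7 40. ] 7.3 z [20.4 22.2 23.5] px 194 294 140 258
bluetop 5037 [ 505.7 -151.5] [49.7 40. ] 7.3 z [20.6 22.2 23.5] px 194 294 140 258
yellow 26100 [ 501.2 -190.4] [95.4 77.3] 7.6 z [ 14.1  15.8 140.6] px 119 613 106 472
black 2870 [ 499.1 -146.6] [138.8 145.8] 47.5 z [16.2 18.2 24.2] px 17 408 9 338
```

View pics/w3.png

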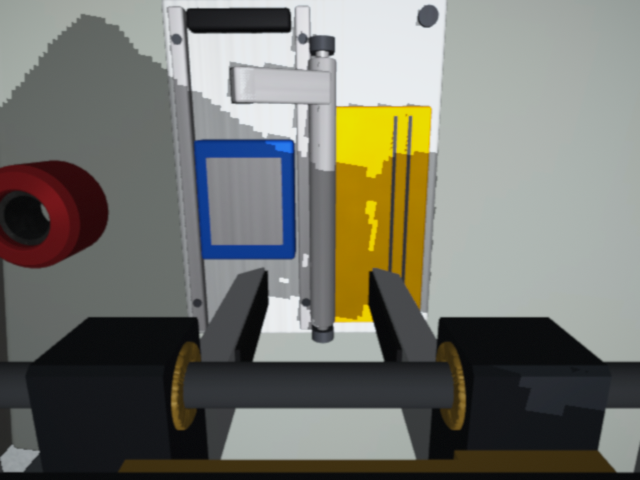

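The tail is level at its hard stop: the force jumped to 17.6 N and the tail's top reads about 15 mm. The left finger sits behind the coupon's rear edge (row 258), so I'll push along the channel.

```bash
python3 -m creep '{"slide":[[0.4,0.05,0],[0.5,0.062,0],[0.5,0.062,0],[0.5,0.062,0],[0.5,0.062,0],[0.5,0.062,0],[0.5,0.062,0],[0.5,0.062,0]],"turn":[0,0,0,0,0,0,0,0],"claw":[0.48,0.48,0.48,0.48,0.48,0.48,0.48,0.48]}'; python3 look.py w4
```

```text
clock: 5.85
eef_pos: [508.6, -181.9, 213.7]
eef_rot: [3.141, 0.002, 0.129]
wrist_force: [-19.5, -3.5, 25.1]
finger_gap: 44.9
finger_force: 12.3
5.85 [ 508.6 -181.9  213.7] [3.1408e+00 1.8000e-03 1.2850e-01] 44.87602963744568
[[0.13, 0.96, 0.24, 576.55], [-0.99, 0.12, 0.03, -173.43], [0.0, -0.24, 0.97, 193.9], [0.0, 0.0, 0.0, 1.0]]
blue 4622 [ 538.7 -147.5] [49.9 39.8] 7.9 z [20.3 22.3 23.6] px 192 294 154 271
bluetop 4568 [ 538.7 -147.5] [49.9 39.8] 7.8 z [20.7 22.3 23.6] px 192 293 154 271
yellow 20114 [ 510.6 -189.8] [78.  76.6] 8.0 z [ 14.2  17.5 140.8] px 119 614 198 472
black 2269 [ 523.  -143.6] [146.  121.8] 76.6 z [16.4 18.4 24.1] px 31 403 112 412
```

View pics/w4.png

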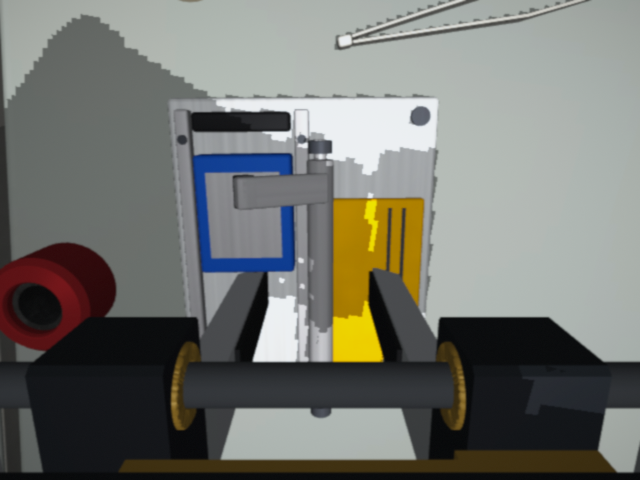

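The coupon is under the jaw, with about 8 mm left to the stop (front edge at row 154, stop at row 130). I'll finish slowly.

```bash
python3 -m creep '{"slide":[[0.3,0.036,0],[0.3,0.036,0],[0,0,0]],"turn":[0,0,0],"claw":[0.48,0.48,0.48]}'; python3 -m creep '{"slide":[[0.1,0.012,0],[0.1,0.012,0],[0,0,0]],"turn":[0,0,0],"claw":[0.48,0.48,0.48]}'; python3 look.py w5
```

```text
clock: 6.28
eef_pos: [514.8, -181.1, 213.8]
eef_rot: [3.141, 0.001, 0.129]
wrist_force: [-12.6, -1.9, 22.7]
finger_gap: 45.0
finger_force: 11.4
clock: 6.65
eef_pos: [516.6, -180.9, 213.8]
eef_rot: [3.141, 0.001, 0.128]
wrist_force: [-15.1, -1.5, 23.4]
finger_gap: 45.1
finger_force: 11.8
6.65 [ 516.6 -180.9  213.8] [3.1406e+00 1.3000e-03 1.2850e-01] 45.088704910770424
[[0.13, 0.96, 0.24, 584.53], [-0.99, 0.12, 0.03, -172.5], [0.0, -0.24, 0.97, 194.02], [0.0, 0.0, 0.0, 1.0]]
blue 4687 [ 546.1 -146.5] [50. 40.] 8.1 z [18.3 22.2 23.5] px 192 294 153 271
bluetop 4580 [ 546.1 -146.5] [50. 40.] 8.1 z [20.6 22.2 23.5] px 192 293 153 271
yellow 18587 [ 501.6 -190.8] [95.6 76.2] 7.4 z [ 14.1 126.2 140.9] px 119 614 217 472
black 2505 [ 522.9 -141. ] [145.2 122.3] 76.7 z [16.5 18.4 24.7] px 33 402 133 427
```

```bash
python3 -m creep '{"slide":[[0.1,0.012,0],[0,0,0]],"turn":[0,0],"claw":[0.48,0.48]}'; python3 -m creep '{"slide":[[0.1,0.012,0],[0,0,0]],"turn":[0,0],"claw":[0.48,0.48]}';  python3 -m creep '{"slide":[[0.1,0.012,0],[0,0,0]],"turn":[0,0],"claw":[0.48,0.48]}'; python3 look.py w6
```

```text
clock: 6.95
eef_pos: [517.5, -180.8, 213.8]
eef_rot: [3.141, 0.002, 0.129]
wrist_force: [-15.7, -2.0, 24.4]
finger_gap: 44.9
finger_force: 14.8
clock: 7.2
eef_pos: [518.0, -180.8, 213.7]
eef_rot: [3.141, 0.004, 0.129]
wrist_force: [-22.3, -2.4, 28.8]
finger_gap: 45.1
finger_force: 17.9
clock: 7.45
eef_pos: [518.6, -180.8, 213.6]
eef_rot: [-3.142, 0.006, 0.129]
wrist_force: [-30.1, -4.5, 34.7]
finger_gap: 45.1
finger_force: 20.8
7.45 [ 518.6 -180.8  213.6] [-3.1415  0.0062  0.129 ] 45.07738139521683
[[0.13, 0.96, 0.24, 586.41], [-0.99, 0.12, 0.03, -172.31], [-0.0, -0.25, 0.97, 193.54], [0.0, 0.0, 0.0, 1.0]]
blue 4653 [ 546.6 -146.4] [50.1 40. ] 8.1 z [19.6 22.2 23.5] px 192 294 154 272
bluetop 4578 [ 546.6 -146.4] [50.1 39.9] 8.2 z [20.6 22.2 23.5] px 192 293 155 272
yellow 18566 [ 502.  -190.7] [97.7 76.3] 7.6 z [ 14.1 126.  140.6] px 119 614 219 472
black 2435 [ 521.2 -142.6] [137.4 125.1] 74.3 z [16.6 18.4 24.7] px 35 402 135 428
```

View pics/w6.png

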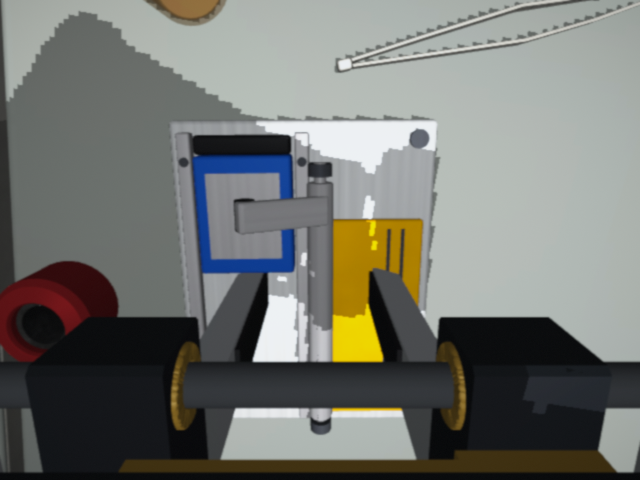

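The coupon's front edge now meets the black stop (row 155) and the push force rises steadily. I'll pause, back off slightly with the tail still down, then check.

```bash
python3 -m creep '{"slide":[[0,0,0],[0,0,0],[0,0,0],[0,0,0],[0,0,0],[0,0,0],[0,0,0],[0,0,0]],"turn":[0,0,0,0,0,0,0,0],"claw":[0.48,0.48,0.48,0.48,0.48,0.48,0.48,0.48]}'; python3 -m creep '{"slide":[[-0.2,-0.024,0],[-0.2,-0.024,0],[-0.2,-0.024,0],[0,0,0],[0,0,0]],"turn":[0,0,0,0,0],"claw":[0.48,0.48,0.48,0.48,0.48]}'; python3 look.py w7
```

```text
clock: 8.5
eef_pos: [518.6, -180.8, 213.7]
eef_rot: [-3.141, 0.006, 0.129]
wrist_force: [-29.9, -4.5, 33.1]
finger_gap: 45.4
finger_force: 20.7
clock: 9.12
eef_pos: [514.9, -180.9, 214.1]
eef_rot: [3.139, -0.004, 0.129]
wrist_force: [4.0, 0.0, 13.1]
finger_gap: 44.7
finger_force: 6.3
9.125 [ 514.9 -180.9  214.1] [ 3.1392 -0.0045  0.129 ] 44.69458498539606
[[0.13, 0.96, 0.23, 582.93], [-0.99, 0.12, 0.03, -172.45], [0.0, -0.24, 0.97, 194.74], [0.0, 0.0, 0.0, 1.0]]
blue 4650 [ 546.5 -146.4] [49.9 40.1] 8.2 z [18.7 22.2 23.5] px 192 294 150 269
bluetop 4550 [ 546.5 -146.4] [49.9 40.1] 8.2 z [20.6 22.2 23.5] px 192 293 151 269
yellow 18675 [ 513.4 -189.5] [70.8 76.8] 7.7 z [ 14.2 126.3 141.3] px 119 614 215 472
black 2338 [ 522.4 -140.8] [146.8 123.2] 77.5 z [16.4 18.3 24.6] px 32 402 132 426
```

```bash
python3 -m creep '{"slide":[[0,0,0.3],[0,0,0.4],[0,0,0.5],[0,0,0.6],[0,0,2],[0,0,4],[0,0,5],[-2,0,2]],"turn":[0,0,0,0,0,0,0,0],"claw":[0.48,0.48,0.48,0.48,0.48,0.48,0.48,0.48]}'; python3 -m creep '{"slide":[[-3,0,2],[0,0,0],[0,0,0]],"turn":[0,0,0],"claw":[0.48,0.48,0.48]}'; python3 look.py w8
```

```text
clock: 10.18
eef_pos: [494.1, -180.6, 363.3]
eef_rot: [3.14, -0.003, 0.129]
wrist_force: [-0.1, -0.5, -0.6]
finger_gap: 45.5
finger_force: 0.0
clock: 10.55
eef_pos: [464.2, -180.7, 380.2]
eef_rot: [-3.141, 0.0, 0.129]
wrist_force: [-0.0, 0.5, 0.0]
finger_gap: 45.3
finger_force: 0.0
10.55 [ 464.2 -180.7  380.2] [-3.1413e+00  3.0000e-04  1.2870e-01] 45.25549549911345
[[0.13, 0.96, 0.24, 532.17], [-0.99, 0.12, 0.03, -172.22], [-0.0, -0.24, 0.97, 360.52], [0.0, 0.0, 0.0, 1.0]]
blue 1409 [ 547.1 -146.2] [50.  39.5] 7.5 z [17.2 21.8 23.5] px 261 313 71 138
bluetop 1351 [ 546.5 -146.3] [49.1 39.3] 8.1 z [20.2 21.9 23.5] px 261 313 72 138
yellow 15762 [ 500.9 -187.4] [94.8 83.6] 7.3 z [ 16.6 298.5 307.2] px 119 614 110 472
black 490 [ 523.6 -137.8] [138.4 119.9] 78.3 z [16.4 18.1 24.7] px 170 332 62 231
```

View pics/w8.png

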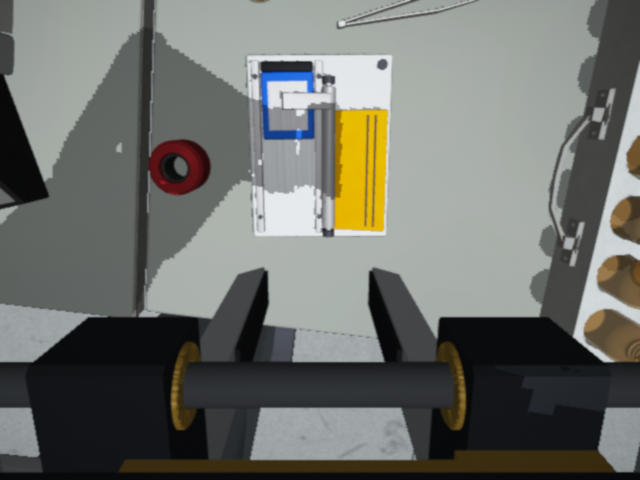

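The coupon, at (287,104), is against the black stop at (286,67) with the jaw clamped on it. The robot is clear and the bystanders have not moved.

```bash
python3 -c "
from cell import manip
print(manip.sign_off())"
```

```text
the job is handed in; nothing more can be done
None
```

The coupon is against the black stop with the clip closed on it, the arm is clear, and the job was handed in at about 10.6 s; the sign-off returned no verdict.

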